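# Turn the last washed ramekin mouth-down to drain

### The job

One plum ramekin is still standing mouth-up on the worktop. Pick it up, turn it over and set it mouth-down on the empty half of the grey drying mat, beside the plum ramekin already draining there; put it down rather than drop it, and leave that one, the cream ramekin and the pink tealight glass where they stand.

Things in the scene. Friction and masses are not known exactly. Their poses are not given: they have to be found in the camera images.
- ramekin_center (a point): centre, half-way up, of the plum (dark red) ramekin to turn over: loose, round, straight-sided, 66 mm across (foot 60), 37 mm high, wall 5 mm, floor 3 mm, 0.15 kg, mouth-up on the worktop at the start. Its z axis points from floor to mouth. Let go with its rim edge resting on the mat and its mouth within 45 degrees of straight down, it settles onto its rim by itself
- mat: the fixed grey drying mat, 170 mm along its x, 320 mm along its y, 3 mm thick, flat and hard; origin under its centre, at worktop height. A plum seam along its x axis parts it into two halves of 170 x 160 mm
- empty_half (a point): centre of the empty half of the mat, on the mat's upper face (3 mm above the worktop), 80 mm from the mat's centre towards the mat's -y; axes as the mat's
- done_ramekin_center (a point): centre of a second plum ramekin of the same size, already mouth-down in the other half of the mat; leave alone
- cream_ramekin_center (a point): centre of a cream-coloured ramekin of the same size, mouth-up on the worktop; leave alone
- tealight_center (a point): centre of the pink tealight glass, 56 mm across and 50 mm high, on the worktop; leave alone

How it is judged:
By the outcome, as a careful person would: the job done as asked, in the order asked, and still so for the second after the job is handed in, with the robot touching nothing.
It also fails if it takes over 56 s, if anything falls off the work surface, if the arm or the gripper's body presses on something with over 40 N, if the wrist force passes 120 N, or if a joint passes its speed limit or range.

### The arm

A 6-joint arm with a two-finger parallel gripper is mounted at the origin on the work surface. World frame = base frame: x ahead of the robot, y to its left, z up, the work surface at z = 0. Lengths are in mm, angles in rad, forces in N, time in s.
With the tool pointing down it reaches from about 275 to 1000 mm from the base axis. Payload 8.4 kg.
Tool frame: the origin (TCP) lies at the very end of the fingers, on their centre line; the grasp point (between the pads) lies 19 mm behind it; z points along the fingers, y is the direction in which the jaws open and shut (so a half turn about z gives the same grasp; the last joint's range is limited). The gripper opens to 85 mm and grips with 20 to 120 N. Pads are 22 mm wide; open, the fingers measure 114 mm over their backs; the gripper's body (76 mm by 85 mm) begins 54 mm behind the grasp point. The pads swing forward as they close: fully open they stand 13 mm farther back than shut.
Start: joints at [1.21, 0.353, 1.633, -0, 1.155, -0.002], TCP at [219.468, 585.202, 231.281] pointing down, gripper open.
Joint ranges: [-2.63, 2.63], [-0.92, 2.1], [0.06, 2.66], [-1.3, 4.44], [0, 2.69], [-3.02, 3.02]. Speed limits (rad/s): [2.22, 2.22, 2.79, 3.14, 3.14, 3.14].

### API

Orientations are given as [roll, pitch, yaw] about the fixed x, y, z axes, in that order (R = Rz(yaw) Ry(pitch) Rx(roll)).
In Python, from rig import sense, grab_frame, get_calibration, sign_off, boxes_of, trace gives the robot as it stands.
- The arm moves only by the tool servo_tool, never from a script. Its argument "rows" is a list of rows, each a list of 3 entries, a list of its own where there are three numbers: the finger opening in mm, from 0 to 85.4, then the shift along the tool's x, y, z in mm, then the turn, a rotation vector about the tool's x, y, z in degrees. A call has 1 to 8 rows; each row shifts and turns the commanded pose from where the row before left it, along the tool's axes as they then stand; what a row does not reach is not made up. A row lasts 1/8 s, in which the tool goes at most 62.5 mm and 10.7 degrees, less where a joint would pass 70% of its speed; a pose out of reach is approached as far as the arm can. A call is refused whole if a number of a shift passes 62.5 or a number of a turn 10.7, either way. A call with a gripper value outside its range is refused whole. The fingers move at their own pace and stop on an object; "force" is the grip in N (left out, the last holds). Time passes only in rows, so rows that do not move let the fingers close. It gives the time, the measured TCP pose, the force and the opening at its end, in the units of the state.
- sense(): the state, without advancing time (a new reading comes with each control period).
- grab_frame(name): name is "scene" or "top" or "wrist"; returns the picture (384x512x3 uint8, blue, green, red); there is no depth.
- get_calibration(name): a dict with "intrinsics" (3x3 intrinsics, pixels), "world_to_cam" (4x4, takes a point from world to camera coordinates). Camera axes: x right, y down, z forward; pixel columns grow to the right and rows downward; lengths in mm; the calibration is good to about 2 mm. A picture is of the moment at which its call begins: read the wrist's pose just before it. get_calibration takes no time and is no camera call; for the wrist camera it gives the pose at the moment of the call.
- sign_off(): hands the job in, once; it reports no verdict.
Trained networks look in the newest picture that a camera, given by its name, has taken for a name from the list of things; names that differ only in an ending like _2 or _b are one class to them, and where a whole thing is asked for, a point or a joint stands for the part that bears it (a point fixed in the world has none). Each returns a list of dicts, best first, with "conf" (0 to 1); they miss things now and then, are a little off and sometimes report something else, mostly with a low value. They report only what shows in the picture. A call takes as long as a camera call.
- boxes_of(camera, thing): "centre" ([x, y, z] in mm, in the coordinates of the camera as it stood for that picture, good to about 4 mm: the middle of the surface that is visible of it).
- trace(camera, thing): "mask" (384x512 bool, what is visible of it).
The state is a dict: "clock": time; "qpos": joint angles; "qvel": joint speeds; "joint_efforts": joint torques, N m; "eef_pos": TCP position; "tcp_rot": TCP orientation; "contact_force": force on the tool from outside, world axes, zero at the start; "wrist_torque": the same for the moment, N m; "opening": opening from 0.0 (shut) to 1.0 (fully open).
Only numpy, scipy, OpenCV 4.12 (cv2) and the standard library are available. Lean on these libraries where they do the work, as an engineer would, in place of code of your own. Each camera call takes 0.05 s, during which the arm holds its last target. There are 200 camera calls.

## Working session

There is one attempt and no reset: what is moved stays moved. The work goes in short steps, Python scripts to look and compute and a tool call to move; the robot and the scene stay as the last step left them, time stands still between calls to the robot, and variables do not carry over. Pictures are saved under pics/ and viewed, about 8 in all and at most 12, crops included, and the job is handed in when it is done.

Besides the shell and the picture viewer there is one more tool, called after "Call:" as a command line: name --argument value ..., lists and objects as JSON in quotes. servo_tool: Moves the arm, as the interface text tells. Its arguments: {"type":"object","properties":{"rows":{"type":"array","items":{"type":"array"}},"force":{"type":"number"}},"required":["rows"]}

```bash
mkdir -p pics; ls; python3 - <<'E'
from rig import *
import cv2,numpy as np
s=sense();print(s)
ims=[]
for c in ["scene","top"]:
    im=grab_frame(c);ims.append(im)
    k=get_calibration(c);M=np.linalg.inv(np.array(k["world_to_cam"]))
    print(c,np.round(M,3).tolist(),np.array(k["intrinsics"]).tolist())
    for t in ["ramekin_center","mat","done_ramekin_center","cream_ramekin_center","tealight_center"]:
        for d in boxes_of(c,t)[:3]:
            print(t,round(d["conf"],2),np.round(M@np.append(d["centre"],1),0)[:3])
cv2.imwrite("pics/a.png",cv2.resize(np.vstack(ims),(450,600*450//400) if 0 else (400,600)))
cv2.imwrite("pics/top.png",ims[1]);cv2.imwrite("pics/scene.png",ims[0])
E
```

```text
pics
{'clock': 0.0, 'qpos': array([ 1.20957636e+00,  3.53655729e-01,  1.63414649e+00, -2.78531631e-05,
        1.15519375e+00, -2.41280217e-03]), 'qvel': array([ 0.00014481, -0.0001823 , -0.00171523,  0.00128153,  0.00106349,
        0.00014995]), 'joint_efforts': array([-8.33275881e-04, -6.05247545e+01, -3.42065299e+01, -1.24833496e-04,
        9.49390931e-03,  7.51240009e-06]), 'eef_pos': array([219.31885681, 584.74103251, 230.55165932]), 'tcp_rot': array([-3.14018928e+00,  2.20803134e-05,  2.78279677e+00]), 'contact_force': array([-0.19293176,  0.27929985,  0.64616662]), 'wrist_torque': array([-0.03785554, -0.03172472,  0.00023205]), 'opening': 0.9965965212028239}
scene [[0.388, 0.527, -0.756, 1348.779], [0.922, -0.213, 0.325, -353.257], [0.01, -0.823, -0.568, 661.853], [0.0, 0.0, 0.0, 1.0]] [[450.4683725452524, 0.0, 256.1649601840998], [0.0, 450.4683725452524, 188.7160797075795], [0.0, 0.0, 1.0]]
ramekin_center 0.7 [604. 216.   4.]
ramekin_center 0.66 [616. -33.  22.]
mat 0.77 [603. 213.   8.]
done_ramekin_center 0.75 [587. 325.  35.]
cream_ramekin_center 0.85 [ 593. -209.   32.]
tealight_center 0.92 [ 536. -378.   37.]
top [[0.011, -0.986, 0.165, 360.718], [-1.0, -0.01, 0.006, -11.48], [-0.004, -0.166, -0.986, 1419.76], [0.0, 0.0, 0.0, 1.0]] [[477.8014528575488, 0.0, 248.67670354449072], [0.0, 477.8014528575488, 192.5903586892346], [0.0, 0.0, 1.0]]
ramekin_center 0.94 [620. -37.   5.]
mat 0.56 [589. 226.   2.]
done_ramekin_center 0.67 [565. 333.  40.]
cream_ramekin_center 0.66 [587. 229.   9.]
cream_ramekin_center 0.62 [ 619. -214.    4.]
tealight_center 0.72 [ 519. -388.   21.]
```

View pics/top.png

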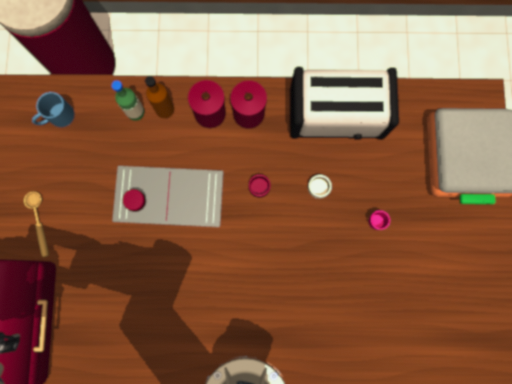

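View pics/scene.png

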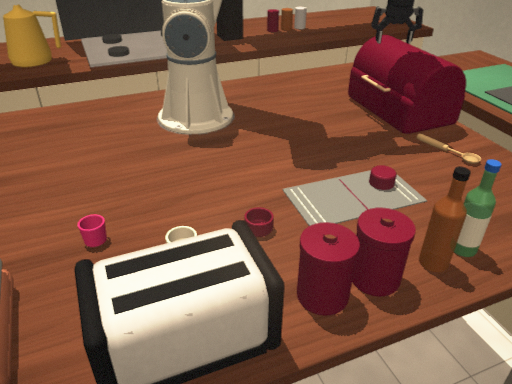

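Top picture: target ramekin at (259,186), grey mat spans (114–223, 167–227), seam x≈168, done ramekin (134,200), cream (320,186), tealight (380,219). The scene view agrees with this, with canisters and a toaster behind.

```bash
cat > h.py <<'E'
from rig import *
import cv2,numpy as np
def ray(c,uv,z,k=None):
    k=k or get_calibration(c);M=np.linalg.inv(np.array(k["world_to_cam"]));K=np.array(k["intrinsics"])
    d=M[:3,:3]@np.linalg.solve(K,[uv[0],uv[1],1.]);o=M[:3,3]
    return o+d*(z-o[2])/d[2]
E
python3 - <<'E'
from h import *
for c in ["top","scene"]:
    grab_frame(c)
    for t in ["ramekin_center","done_ramekin_center","cream_ramekin_center","tealight_center","mat"]:
        for d in trace(c,t)[:2]:
            m=d["mask"].astype(np.uint8)
            cs=max(cv2.findContours(m,0,1)[0],key=cv2.contourArea)
            x,y,w,h=cv2.boundingRect(cs)
            uv=(x+w/2-.5,y+h/2-.5)
            print(c,t,round(d["conf"],2),(x,y,w,h),np.round(ray(c,uv,0 if t=="mat" else 18.5),0))
            if t=="mat":
                r=cv2.minAreaRect(cv2.convexHull(cs));print(r)
                ap=cv2.approxPolyN(cs,4,ensure_convex=True)[0] 
                for p in ap: print(np.round(ray(c,p,3),0))
E
```

```text
top ramekin_center 0.96 (249, 174, 21, 23) [619. -34.  18.]
top done_ramekin_center 0.71 (121, 188, 25, 26) [568. 340.  18.]
top cream_ramekin_center 0.96 (308, 175, 23, 23) [ 618. -213.   18.]
top tealight_center 0.58 (368, 211, 22, 19) [ 518. -386.   18.]
scene ramekin_center 0.82 (245, 207, 29, 30) [616. -31.  18.]
scene done_ramekin_center 0.83 (369, 165, 28, 25) [567. 343.  18.]
scene cream_ramekin_center 0.67 (166, 225, 31, 18) [ 590. -206.   18.]
scene tealight_center 0.57 (78, 214, 30, 33) [ 505. -383.   18.]
scene mat 0.59 (284, 171, 143, 54) [598. 241.   0.]
((355.17510986328125, 195.83157348632812), (44.961788177490234, 137.3059844970703), 78.11134338378906)
[679. 402.   3.]
[669.  78.   3.]
[494.  86.   3.]
[507. 408.   3.]
```

Call:
servo_tool --rows '[[85,[-44,-27,0],[0,0,0]],[85,[-44,-27,0],[0,0,0]],[85,[-44,-27,0],[0,0,0]],[85,[-44,-27,0],[0,0,0]],[85,[-44,-27,0],[0,0,0]],[85,[-44,-27,0],[0,0,0]]]'

```text
clock: 1.95
eef_pos: [410.7, 339.5, 231.5]
tcp_rot: [3.141, 0.0, 2.783]
contact_force: [0.4, 0.5, 0.7]
opening: 0.996
```

```bash
cat > log.py <<'E'
from rig import *
import json,numpy as np
s=sense();d=dict(q=list(s["qpos"]),p=list(s["eef_pos"]),r=list(s["tcp_rot"]))
open("log.jsonl","a").write(json.dumps(d)+"\n")
print(round(float(s["clock"]),2),np.round(d["q"],3),np.round(d["p"],1),np.round(d["r"],3),np.round(s["contact_force"],1),round(float(s["opening"]),3))
E
python3 log.py
```

```text
1.95 [ 0.688  0.209  1.83  -0.     1.102 -0.524] [410.7 339.5 231.5] [3.141 0.    2.783] [0.4 0.5 0.7] 0.996
```

Call:
servo_tool --rows '[[85,[-44,-27,0],[0,10,0]],[85,[-44,-27,0],[0,10,0]],[85,[0,0,0],[0,10,0]],[85,[0,0,0],[0,10,0]],[85,[0,0,0],[0,0,0]]]'

```text
clock: 2.58
eef_pos: [473.5, 258.2, 220.9]
tcp_rot: [-3.138, -0.702, 2.778]
contact_force: [-0.4, 0.1, 0.5]
opening: 0.998
```

```bash
python3 log.py
```

```text
2.58 [ 0.257  0.56   1.522  0.383  1.657 -1.036] [473.5 258.2 220.9] [-3.138 -0.702  2.778] [-0.4  0.1  0.5] 0.998
```

Call:
servo_tool --rows '[[85,[0,0,0],[-10,0,10]],[85,[0,0,0],[-10,0,10]],[85,[0,0,0],[-10,0,10]],[85,[0,0,0],[0,0,0]]]'

```text
clock: 3.08
eef_pos: [471.1, 259.0, 224.7]
tcp_rot: [3.079, -0.708, 2.263]
contact_force: [-0.4, -0.3, 1.2]
opening: 1.0
```

```bash
python3 log.py
```

```text
3.08 [ 0.121  0.413  1.764  0.632  1.382 -0.805] [471.1 259.  224.7] [ 3.079 -0.708  2.263] [-0.4 -0.3  1.2] 1.0
```

```bash
cat > kin.py <<'E'
import numpy as np,json
from scipy.spatial.transform import Rotation as R
from scipy.optimize import least_squares
Z=lambda a:R.from_euler('z',a).as_matrix(); Y=lambda a:R.from_euler('y',a).as_matrix()
LO=np.array([-2.63,-.92,.06,-1.3,0,-3.02]);HI=np.array([2.63,2.1,2.66,4.44,2.69,3.02])
def fk(q,P,full=False):
    h,L1,e,L2,d,a1=P
    A=Z(q[0]);p0=A@[a1,0,h];A=A@Y(q[1]);p1=p0+A@[0,0,L1];A=A@Y(q[2]);p2=p1+A@[e,0,L2]
    A=A@Z(q[3])@Y(q[4]);p3=p2+A@[0,0,d];A=A@Z(q[5])@Z(np.pi/2)
    return (p3,A,p1,p2) if full else (p3,A)
def load(): return [json.loads(l) for l in open("log.jsonl")]
def fit():
    D=load()
    D.append(dict(q=[1.20957636,.353655729,1.63414649,0,1.15519,-.0024],p=[219.3,584.74,230.55],r=[-3.14019,0,2.7828]))
    f=lambda P:np.concatenate([fk(d["q"],P)[0]-d["p"] for d in D]+[1e-2*(np.array(P)-[250,500,0,450,250,0])])
    s=least_squares(f,[250,500,0,450,250,0]);P=s.x
    return P,D
if __name__=="__main__":
    P,D=fit();print(np.round(P,1))
    for d in D:
        p,A=fk(d["q"],P);print(np.round(p-d["p"],1),np.round((R.from_euler('xyz',d["r"]).inv()*R.from_matrix(A)).as_rotvec(),3))
E
python3 kin.py
```

```text
[289.2 572.2  53.9 495.4 345.6  -4.1]
[ 0.8 -1.3  0. ] [ 0. -0.  0.]
[-0.1 -0.5  0. ] [ 0. -0. -0.]
[ 0.2  0.2 -0. ] [-0.  0.  0.]
[ 1.5 -0.4 -0. ] [-0.  0.  0.]
```

```bash
cat > plan.py <<'E'
from kin import *
P,_=fit()
def pose(c,psi,pit,s,back=0):
    t=np.array([np.cos(psi)*np.cos(pit),np.sin(psi)*np.cos(pit),-np.sin(pit)])
    y=s*np.array([-np.sin(psi),np.cos(psi),0]);x=np.cross(y,t)
    return np.array(c)+t*(19-back),np.array([x,y,t]).T
def ik(p,A,seed):
    f=lambda q:np.concatenate([(fk(q,P)[0]-p)/100,(fk(q,P)[1]-A).ravel()])
    r=least_squares(f,np.clip(seed,LO+.01,HI-.01),bounds=(LO,HI))
    return r.x,r.cost
def sols(p,A):
    out=[]
    for q1 in (np.arctan2(p[1],p[0])-.5,np.arctan2(p[1],p[0])+.4):
      for q4 in (-.8,.5,1.6,3,4):
        for q6 in (-1.5,1.5):
          q,c=ik(p,A,np.array([q1,.6,1.6,q4,1.,q6]))
          if c<1e-4 and not any(np.allclose(q,o,atol=.05) for o in out): out.append(q)
    return out
if __name__=="__main__":
    D=np.pi/180
    for nm,c,pit in (("pick",(617,-33,22),20),("place",(585,163,38),15)):
        for psi in range(-150,181,30):
            for s in (1,-1):
                for q in sols(*pose(c,psi*D,pit*D,s)):
                    m=np.minimum(q-LO,HI-q).min()
                    w=fk(q,P,True)[3]
                    if m>.1: print(nm,psi,s,np.round(q,2),round(m,2),np.round(w))
E
python3 plan.py
```

```text
pick -150 1 [ 0.14  1.23  1.01 -0.42  2.06  1.23] 0.63 [883. 120. 134.]
pick -150 -1 [ 0.14  1.23  1.01 -0.42  2.06 -1.92] 0.63 [883. 120. 134.]
pick -120 1 [ 0.29  1.12  1.28 -0.72  1.78  1.08] 0.58 [770. 233. 134.]
pick -120 -1 [ 0.29  1.12  1.28 -0.72  1.78 -2.06] 0.58 [770. 233. 134.]
pick -90 1 [ 0.42  1.01  1.62 -1.04  1.46  1.11] 0.26 [617. 274. 134.]
pick -90 -1 [ 0.42  1.01  1.62 -1.04  1.46 -2.03] 0.26 [617. 274. 134.]
pick -30 1 [0.33 0.95 2.27 3.98 1.27 1.63] 0.39 [351. 120. 134.]
pick -30 -1 [ 0.33  0.95  2.27  3.98  1.27 -1.52] 0.39 [351. 120. 134.]
pick 0 1 [-0.11  0.99  2.38  3.04  1.44  1.55] 0.28 [310. -33. 134.]
pick 0 -1 [-0.11  0.99  2.38  3.04  1.44 -1.59] 0.28 [310. -33. 134.]
pick 30 1 [-0.49  0.94  2.22  2.13  1.23  1.56] 0.44 [ 351. -186.  134.]
pick 30 -1 [-0.49  0.94  2.22  2.13  1.23 -1.58] 0.44 [ 351. -186.  134.]
pick 60 1 [-0.57  0.95  1.9   1.42  1.25  1.88] 0.76 [ 464. -299.  134.]
pick 60 -1 [-0.57  0.95  1.9   1.42  1.25 -1.26] 0.76 [ 464. -299.  134.]
pick 90 1 [-0.5   1.03  1.55  0.97  1.52  2.05] 0.97 [ 617. -340.  134.]
pick 90 -1 [-0.5   1.03 
[... 1226 characters left out ...]
.12  1.82  1.29  1.64] 0.54 [ 427. -110.  123.]
place 60 -1 [-0.25  0.95  2.12  1.82  1.29 -1.51] 0.54 [ 427. -110.  123.]
place 90 1 [-0.25  0.99  1.78  1.24  1.42  1.94] 0.88 [ 585. -152.  123.]
place 90 -1 [-0.25  0.99  1.78  1.24  1.42 -1.21] 0.88 [ 585. -152.  123.]
place 120 1 [-0.15  1.09  1.42  0.87  1.72  2.06] 0.96 [ 743. -110.  123.]
place 120 -1 [-0.15  1.09  1.42  0.87  1.72 -1.09] 0.97 [ 743. -110.  123.]
place 150 1 [0.01 1.2  1.11 0.57 2.03 2.  ] 0.66 [858.   5. 123.]
place 150 -1 [ 0.01  1.2   1.11  0.57  2.03 -1.14] 0.66 [858.   5. 123.]
place 180 1 [0.18 1.28 0.91 0.22 2.24 1.76] 0.45 [900. 163. 123.]
place 180 -1 [ 0.18  1.28  0.91  0.22  2.24 -1.38] 0.45 [900. 163. 123.]
```

```bash
cat > go.py <<'E'
from plan import *
from rig import sense
D=np.pi/180
def rows(goal,N,grip,start=None):
    if start is None:
        s=sense();start=(np.array(s["eef_pos"]),R.from_euler('xyz',s["tcp_rot"]).as_matrix())
    (p,A),(gp,gA)=start,goal
    p=p.copy();out=[]
    for i in range(N):
        rv=np.round(R.from_matrix(A.T@gA).as_rotvec()/D/(N-i),1)
        sh=np.round(A.T@(gp-p)/(N-i),0)
        out.append([grip,sh.astype(int).tolist(),rv.tolist()])
        p=p+A@sh;A=A@R.from_rotvec(rv*D).as_matrix()
    for k in range(0,N,8): print(out[k:k+8])
    return p,A
C=(617,-33,23)
E
python3 log.py; python3 - <<'E'
from go import *
g=pose((617,-33,143),50*D,22*D,-1,110)
e=rows(g,14,85)
for q in sols(*e):print(np.round(q,2))
E
```

```text
3.08 [ 0.121  0.413  1.764  0.632  1.382 -0.805] [471.1 259.  224.7] [ 3.079 -0.708  2.263] [-0.4 -0.3  1.2] 1.0
[[85, [-20, -10, -14], [-4.4, 1.5, 3.4]], [85, [-20, -8, -15], [-4.4, 1.5, 3.4]], [85, [-21, -6, -16], [-4.4, 1.5, 3.4]], [85, [-20, -3, -17], [-4.4, 1.5, 3.4]], [85, [-20, -1, -17], [-4.4, 1.5, 3.4]], [85, [-20, 2, -18], [-4.4, 1.5, 3.4]], [85, [-19, 4, -18], [-4.4, 1.5, 3.4]], [85, [-18, 7, -18], [-4.4, 1.5, 3.4]]]
[[85, [-17, 9, -18], [-4.4, 1.6, 3.4]], [85, [-16, 12, -18], [-4.4, 1.6, 3.4]], [85, [-15, 14, -17], [-4.4, 1.5, 3.3]], [85, [-13, 16, -16], [-4.4, 1.6, 3.4]], [85, [-12, 18, -16], [-4.5, 1.5, 3.3]], [85, [-11, 19, -14], [-4.4, 1.6, 3.4]]]
[-0.77  0.58  2.07  1.32  1.27 -1.05]
```

Call:
servo_tool --rows '[[85,[-20,-10,-14],[-4.4,1.5,3.4]],[85,[-20,-8,-15],[-4.4,1.5,3.4]],[85,[-21,-6,-16],[-4.4,1.5,3.4]],[85,[-20,-3,-17],[-4.4,1.5,3.4]],[85,[-20,-1,-17],[-4.4,1.5,3.4]],[85,[-20,2,-18],[-4.4,1.5,3.4]],[85,[-19,4,-18],[-4.4,1.5,3.4]],[85,[-18,7,-18],[-4.4,1.5,3.4]]]'

```text
clock: 4.08
eef_pos: [525.8, 55.6, 196.5]
tcp_rot: [2.961, -0.982, 1.6]
contact_force: [0.0, 0.6, -0.2]
opening: 0.993
```

Call:
servo_tool --rows '[[85,[-17,9,-18],[-4.4,1.6,3.4]],[85,[-16,12,-18],[-4.4,1.6,3.4]],[85,[-15,14,-17],[-4.4,1.5,3.3]],[85,[-13,16,-16],[-4.4,1.6,3.4]],[85,[-12,18,-16],[-4.5,1.5,3.3]],[85,[-11,19,-14],[-4.4,1.6,3.4]],[85,[0,0,0],[0,0,0]]]'

```text
clock: 4.95
eef_pos: [564.3, -96.9, 174.7]
tcp_rot: [-3.137, -1.186, 0.872]
contact_force: [0.6, 0.8, 0.4]
opening: 0.994
```

```bash
python3 log.py; python3 kin.py; python3 - <<'E'
from go import *
from h import *
g=pose(C,50*D,22*D,-1,110)
print(g[0]); rows(g,6,85)
im=grab_frame("wrist");k=get_calibration("wrist")
for n in ["ramekin_center","cream_ramekin_center"]:
    for d in trace("wrist",n)[:2]:
        x,y,w,h=cv2.boundingRect(d["mask"].astype(np.uint8));print(n,d["conf"],(x,y,w,h),np.round(ray("wrist",(x+w/2,y+h/2),18.5,k)))
im2=grab_frame("scene")
cv2.imwrite("pics/b.png",cv2.resize(np.hstack([im,im2]),(800,300)))
E
```

```text
4.95 [-0.76   0.588  2.062  1.326  1.264 -1.052] [564.3 -96.9 174.7] [-3.137 -1.186  0.872] [0.6 0.8 0.4] 0.994
[293.7 571.4  58.4 496.3 344.8  -2.6]
[ 0.9 -1.2 -0. ] [ 0. -0.  0.]
[ 0.  -0.7 -0. ] [ 0. -0. -0.]
[-0.2 -0.3  0.1] [-0.  0.  0.]
[-0.2 -0.3  0.1] [-0.  0.  0.]
[ 0.4  0.2 -0.1] [ 0. -0. -0.]
[ 1.6 -0.1 -0. ] [-0.  0.  0.]
[562.76561128 -97.6340276   57.0892    ]
[[85, [-18, 0, 7], [-0.0, 0.0, -0.0]], [85, [-18, 0, 7], [-0.0, 0.0, -0.0]], [85, [-18, 0, 7], [-0.1, 0.0, -0.0]], [85, [-19, 0, 7], [-0.0, 0.0, -0.0]], [85, [-18, 0, 7], [-0.1, 0.0, -0.0]], [85, [-19, -1, 8], [-0.0, 0.1, -0.0]]]
ramekin_center 0.78 (230, 245, 63, 69) [618. -35.  18.]
```

View pics/b.png

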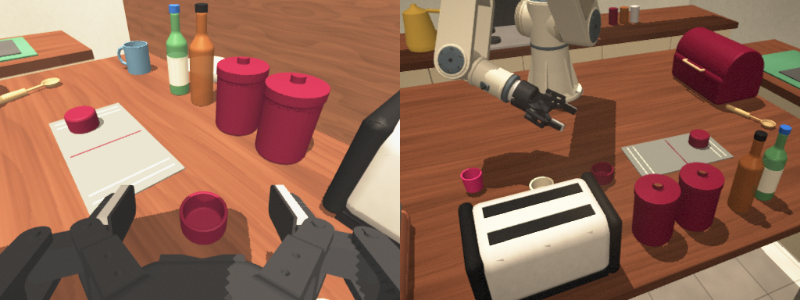

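The wrist picture shows the target ramekin centred between the open fingers, and its measured position (618,−35) agrees with the top and scene fixes. In the scene view the gripper is clear of the cream ramekin.

Call:
servo_tool --rows '[[85,[-18,0,7],[0,0,0]],[85,[-18,0,7],[0,0,0]],[85,[-18,0,7],[0,0,0]],[85,[-19,0,7],[0,0,0]],[85,[-18,0,7],[0,0,0]],[85,[-18,0,8],[0,0,0]],[85,[0,0,0],[0,0,0]]]'

```text
clock: 6.02
eef_pos: [562.9, -96.2, 57.2]
tcp_rot: [-3.129, -1.187, 0.864]
contact_force: [0.5, 0.6, 1.6]
opening: 0.996
```

```bash
python3 log.py; python3 - <<'E'
from go import *
from h import *
k=get_calibration("wrist");M=np.linalg.inv(np.array(k["world_to_cam"]))
im=grab_frame("wrist")
s=sense();A=R.from_euler('xyz',s["tcp_rot"]).as_matrix()
print("cam in tool",np.round(A.T@(M[:3,3]-s["eef_pos"])))
for d in trace("wrist","ramekin_center")[:2]:
    x,y,w,h=cv2.boundingRect(d["mask"].astype(np.uint8));print(d["conf"],(x,y,w,h),np.round(ray("wrist",(x+w/2,y+h/2),18.5,k)))
rows(pose((618,-34,23),50*D,22*D,-1,0),7,85)
E
```

```text
6.03 [-0.761  0.83   2.04   1.398  1.219 -1.276] [562.9 -96.2  57.2] [-3.129 -1.187  0.864] [0.5 0.6 1.6] 0.996
cam in tool [  72.   -1. -142.]
0.77 (222, 158, 82, 81) [617. -36.  18.]
[[85, [0, 0, 16], [-0.0, -0.0, -0.0]], [85, [0, 0, 16], [-0.0, -0.0, -0.0]], [85, [0, 0, 15], [-0.0, -0.0, -0.0]], [85, [0, 0, 16], [-0.0, -0.0, -0.0]], [85, [-1, 1, 15], [-0.1, -0.0, -0.0]], [85, [0, 0, 16], [-0.0, -0.0, -0.1]], [85, [-1, 1, 15], [-0.1, -0.0, -0.0]]]
```

Call:
servo_tool --rows '[[85,[0,0,16],[0,0,0]],[85,[0,0,16],[0,0,0]],[85,[0,0,15],[0,0,0]],[85,[0,0,16],[0,0,0]],[85,[0,0,16],[0,0,0]],[85,[0,0,15],[0,0,0]],[85,[0,0,15],[0,0,0]],[85,[0,0,0],[0,0,0]]]'

```text
clock: 7.12
eef_pos: [627.9, -18.6, 16.4]
tcp_rot: [-3.13, -1.187, 0.864]
contact_force: [-0.1, 0.5, 0.2]
opening: 0.999
```

```bash
python3 log.py; python3 - <<'E'
from h import *
im=grab_frame("scene")[90:260,120:330]
w=grab_frame("wrist")
cv2.imwrite("pics/c.png",np.hstack([cv2.resize(im,(470,380),interpolation=2),cv2.resize(w,(330,380))]))
E
```

```text
7.12 [-0.557  0.915  2.01   1.618  1.167 -1.333] [627.9 -18.6  16.4] [-3.13  -1.187  0.864] [-0.1  0.5  0.2] 0.999
```

View pics/c.png

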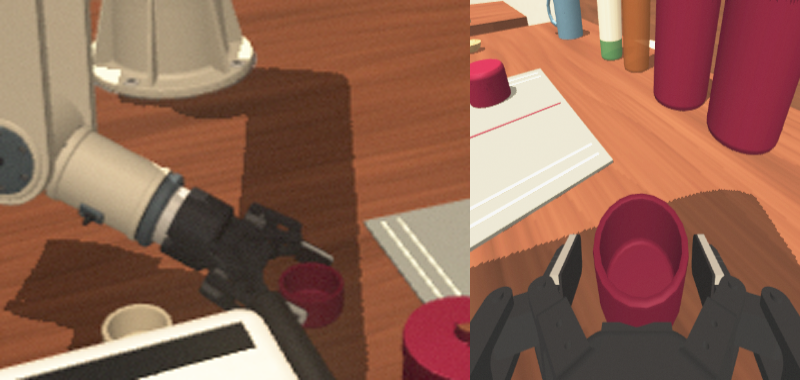

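The ramekin sits between the open pads without contact, the cream ramekin is clear, and no camera housing sticks out of the gripper.

Call:
servo_tool --rows '[[50,[0,0,0],[0,0,0]],[50,[0,0,0],[0,0,0]],[50,[0,0,0],[0,0,0]],[50,[0,0,0],[0,0,0]],[50,[0,0,0],[0,0,0]],[50,[0,0,0],[0,0,0]]]' --force 45

```text
clock: 7.98
eef_pos: [628.0, -20.0, 17.4]
tcp_rot: [-3.133, -1.187, 0.865]
contact_force: [-1.5, -3.5, 6.4]
opening: 0.763
```

Call:
servo_tool --rows '[[50,[9,0,-4],[0,0,0]],[50,[19,0,-7],[0,0,0]],[50,[28,0,-11],[0,0,0]],[50,[28,0,-11],[0,0,0]],[50,[28,0,-11],[0,0,0]],[50,[28,0,-11],[0,0,0]],[50,[0,0,0],[0,0,0]]]'

```text
clock: 8.85
eef_pos: [629.5, -19.1, 169.3]
tcp_rot: [-3.141, -1.187, 0.873]
contact_force: [0.8, -0.5, -2.0]
opening: 0.76
```

```bash
python3 log.py; python3 - <<'E'
from h import *
w=grab_frame("wrist")
cv2.imwrite("pics/d.png",w)
for d in trace("wrist","mat")[:1]:
    cs=max(cv2.findContours(d["mask"].astype(np.uint8),0,1)[0],key=cv2.contourArea)
    print(d["conf"],[np.round(ray("wrist",p,3)[:2]).tolist() for p in cv2.approxPolyN(cs,4,ensure_convex=True)[0]],cv2.boundingRect(cs))
im=grab_frame("top")
for p in [(114.5,221),(117,166.5),(223.5,170.5),(219,227),(168.5,198),(195,198)]: print(p,np.round(ray("top",p,3)))
for t in ["mat"]:
  for d in trace("top",t)[:1]:
    cs=max(cv2.findContours(d["mask"].astype(np.uint8),0,1)[0],key=cv2.contourArea)
    print(d["conf"],[np.round(ray("top",p,3)[:2]).tolist() for p in cv2.approxPolyN(cs,4,ensure_convex=True)[0]])
E
```

```text
8.85 [-0.556  0.602  2.055  1.506  1.168 -1.045] [629.5 -19.1 169.3] [-3.141 -1.187  0.873] [ 0.8 -0.5 -2. ] 0.76
0.83 [[668.0, 167.0], [498.0, 119.0], [508.0, 401.0], [677.0, 393.0]] (26, 156, 167, 146)
(114.5, 221) [508. 396.   3.]
(117, 166.5) [675. 398.   3.]
(223.5, 170.5) [665.  74.   3.]
(219, 227) [494.  84.   3.]
(168.5, 198) [579. 237.   3.]
(195, 198) [580. 158.   3.]
0.85 [[667.0, 78.0], [497.0, 84.0], [505.0, 403.0], [679.0, 404.0]]
```

View pics/d.png

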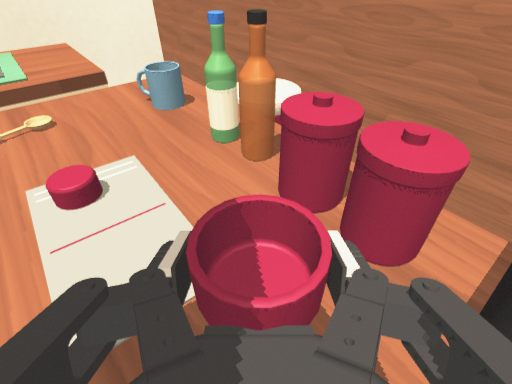

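The ramekin is held level between the pads (opening 0.76, about 65 mm), with the mat's empty half ahead on the left. Empty-half centre ≈ (583,161).

```bash
python3 - <<'E'
from go import *
s=sense();p=np.array(s["eef_pos"]);A=R.from_euler('xyz',s["tcp_rot"]).as_matrix()
gp,gA=pose((591,172,120),55*D,14*D,1)
Am=gA@Z(-95*D)
m=((p+gp)/2+[0,0,30],Am)
e1=rows(m,11,50,(p,A)); print()
e2=rows((gp,gA),11,50,e1)
q=np.array(s["qpos"])
for e in (e1,e2):
    for f in (.5,1): pass
    q,c=ik(*e,q);print(np.round(q,2),c)
E
```

```text
[[50, [3, -7, 6], [0.9, 0.3, 7.5]], [50, [2, -7, 6], [0.9, 0.3, 7.5]], [50, [1, -7, 6], [0.9, 0.3, 7.6]], [50, [0, -7, 6], [0.9, 0.3, 7.5]], [50, [-1, -7, 6], [0.9, 0.3, 7.6]], [50, [-2, -7, 6], [0.9, 0.3, 7.5]], [50, [-3, -6, 6], [0.8, 0.3, 7.6]], [50, [-4, -6, 7], [0.9, 0.3, 7.5]]]
[[50, [-5, -5, 7], [0.8, 0.3, 7.6]], [50, [-5, -4, 6], [0.8, 0.2, 7.5]], [50, [-6, -3, 7], [0.9, 0.3, 7.6]]]

[[50, [-7, 3, 8], [-0.0, -0.0, 8.6]], [50, [-6, 4, 8], [-0.0, -0.0, 8.6]], [50, [-6, 4, 8], [-0.0, -0.0, 8.6]], [50, [-5, 5, 8], [-0.0, -0.0, 8.6]], [50, [-4, 6, 8], [-0.0, -0.0, 8.7]], [50, [-3, 6, 8], [-0.0, -0.0, 8.6]], [50, [-2, 7, 8], [-0.0, -0.0, 8.7]], [50, [-1, 7, 8], [-0.0, -0.0, 8.6]]]
[[50, [0, 7, 8], [-0.0, 0.0, 8.7]], [50, [1, 7, 8], [-0.0, 0.0, 8.6]], [50, [3, 7, 8], [-0.0, 0.0, 8.7]]]
[-0.42  0.67  2.13  1.67  1.28  0.26] 2.5367595885333855e-27
[-0.21  0.79  2.2   1.93  1.27  1.72] 5.920132872590941e-29
```

Call:
servo_tool --rows '[[50,[3,-7,6],[0.9,0.3,7.5]],[50,[2,-7,6],[0.9,0.3,7.5]],[50,[1,-7,6],[0.9,0.3,7.6]],[50,[0,-7,6],[0.9,0.3,7.5]],[50,[-1,-7,6],[0.9,0.3,7.6]],[50,[-2,-7,6],[0.9,0.3,7.5]],[50,[-3,-6,6],[0.8,0.3,7.6]],[50,[-4,-6,7],[0.9,0.3,7.5]]]'

```text
clock: 10.05
eef_pos: [619.2, 56.0, 170.2]
tcp_rot: [-1.894, -0.457, -0.463]
contact_force: [-0.7, -0.3, -1.4]
opening: 0.756
```

Call:
servo_tool --rows '[[50,[-5,-5,7],[0.8,0.3,7.6]],[50,[-5,-4,6],[0.8,0.2,7.5]],[50,[-6,-3,7],[0.9,0.3,7.6]],[50,[-7,3,8],[0,0,8.6]],[50,[-6,4,8],[0,0,8.6]],[50,[-6,4,8],[0,0,8.6]],[50,[-5,5,8],[0,0,8.6]],[50,[-4,6,8],[0,0,8.7]]]'

```text
clock: 11.05
eef_pos: [608.7, 131.5, 144.8]
tcp_rot: [-1.879, 0.647, -0.801]
contact_force: [-0.0, -0.7, -1.0]
opening: 0.758
```

Call:
servo_tool --rows '[[50,[-3,6,8],[0,0,8.6]],[50,[-2,7,8],[0,0,8.7]],[50,[-1,7,8],[0,0,8.6]],[50,[0,7,8],[0,0,8.7]],[50,[1,7,8],[0,0,8.6]],[50,[3,7,8],[0,0,8.7]],[50,[0,0,0],[0,0,0]],[50,[0,0,0],[0,0,0]]]'

```text
clock: 12.05
eef_pos: [601.9, 187.0, 115.3]
tcp_rot: [-3.127, 1.327, -2.167]
contact_force: [0.4, -0.1, -0.9]
opening: 0.761
```

```bash
python3 log.py; python3 - <<'E'
from go import *
from h import *
rows(pose((591,172,46),55*D,14*D,1),8,50)
im=grab_frame("scene")[90:260,200:450]; w=grab_frame("wrist")
cv2.imwrite("pics/e.png",np.hstack([cv2.resize(im,(450,306),interpolation=2),cv2.resize(w,(350,306))]))
E
```

```text
12.05 [-0.208  0.786  2.202  1.934  1.269  1.715] [601.9 187.  115.3] [-3.127  1.327 -2.167] [ 0.4 -0.1 -0.9] 0.761
[[50, [9, 0, 2], [-0.0, 0.0, 0.0]], [50, [9, 0, 2], [-0.0, 0.0, 0.0]], [50, [9, 0, 2], [-0.0, 0.0, 0.0]], [50, [9, 0, 2], [-0.0, 0.0, 0.0]], [50, [9, 0, 2], [-0.0, 0.0, 0.1]], [50, [9, 0, 3], [-0.0, 0.0, 0.0]], [50, [9, 0, 2], [-0.0, 0.0, 0.1]], [50, [9, 1, 3], [-0.0, 0.0, 0.0]]]
```

View pics/e.png

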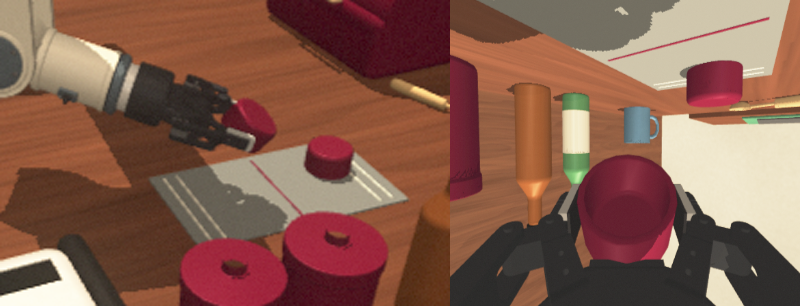

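The ramekin is turned over, still held, with its mouth tilted about 36° back from straight down, over the empty half. Descending.

Call:
servo_tool --rows '[[50,[9,0,2],[0,0,0]],[50,[9,0,2],[0,0,0]],[50,[9,0,2],[0,0,0]],[50,[9,0,2],[0,0,0]],[50,[9,0,2],[0,0,0]],[50,[9,0,3],[0,0,0]],[50,[9,0,2],[0,0,0]],[50,[9,0,3],[0,0,0]]]'

```text
clock: 13.15
eef_pos: [602.2, 187.2, 41.0]
tcp_rot: [-3.136, 1.327, -2.177]
contact_force: [0.3, -0.6, -1.7]
opening: 0.756
```

Call:
servo_tool --rows '[[50,[3,0,1],[0,0,0]],[50,[2,0,0],[0,0,0]],[50,[2,0,1],[0,0,0]],[50,[0,0,0],[0,0,0]],[50,[0,0,0],[0,0,0]]]'

```text
clock: 13.78
eef_pos: [602.4, 187.4, 34.6]
tcp_rot: [-3.135, 1.327, -2.176]
contact_force: [-0.3, -0.6, -1.5]
opening: 0.756
```

Call:
servo_tool --rows '[[50,[2,0,0],[0,0,0]],[50,[0,0,0],[0,0,0]],[50,[0,0,0],[0,0,0]]]'

```text
clock: 14.15
eef_pos: [602.0, 187.0, 32.4]
tcp_rot: [-3.136, 1.327, -2.177]
contact_force: [-0.3, -0.4, -1.5]
opening: 0.756
```

Call:
servo_tool --rows '[[50,[2,0,0],[0,0,0]],[50,[0,0,0],[0,0,0]],[50,[0,0,0],[0,0,0]]]'

```text
clock: 14.52
eef_pos: [601.8, 186.6, 30.4]
tcp_rot: [-3.137, 1.327, -2.177]
contact_force: [-0.2, -0.0, -2.0]
opening: 0.753
```

Call:
servo_tool --rows '[[50,[1,0,0],[0,0,0]],[50,[0,0,0],[0,0,0]],[50,[0,0,0],[0,0,0]]]'

```text
clock: 14.9
eef_pos: [601.6, 186.4, 29.5]
tcp_rot: [-3.136, 1.327, -2.177]
contact_force: [0.1, 0.5, -1.5]
opening: 0.759
```

Call:
servo_tool --rows '[[50,[1,0,0],[0,0,0]],[50,[0,0,0],[0,0,0]],[50,[0,0,0],[0,0,0]]]'

```text
clock: 15.28
eef_pos: [601.6, 186.3, 28.7]
tcp_rot: [-3.136, 1.328, -2.176]
contact_force: [0.6, 0.2, 0.3]
opening: 0.759
```

```bash
python3 log.py; python3 - <<'E'
from h import *
im=grab_frame("scene")[110:240,270:450]
cv2.imwrite("pics/f.png",cv2.resize(im,(720,520),interpolation=2))
E
```

```text
15.28 [-0.21   0.99   2.146  1.971  1.325  1.575] [601.6 186.3  28.7] [-3.136  1.328 -2.176] [0.6 0.2 0.3] 0.759
```

View pics/f.png

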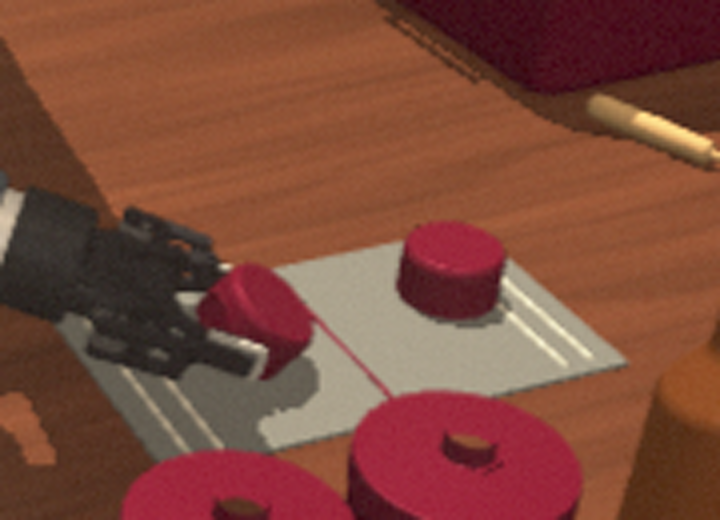

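Call:
servo_tool --rows '[[50,[1,0,0],[0,0,0]],[50,[0,0,0],[0,0,0]],[50,[0,0,0],[0,0,0]]]'

```text
clock: 15.7
eef_pos: [601.5, 186.1, 28.1]
tcp_rot: [-3.135, 1.328, -2.176]
contact_force: [-1.2, 1.0, 5.9]
opening: 0.759
```

Call:
servo_tool --rows '[[70,[0,0,0],[0,0,0]],[76,[0,0,0],[0,0,0]],[85,[0,0,0],[0,0,0]],[85,[0,0,0],[0,0,0]],[85,[0,0,0],[0,0,0]],[85,[0,0,0],[0,0,0]],[85,[0,0,0],[0,0,0]],[85,[0,0,0],[0,0,0]]]'

```text
clock: 16.7
eef_pos: [601.4, 186.0, 27.6]
tcp_rot: [-3.136, 1.327, -2.177]
contact_force: [0.8, 0.5, -0.9]
opening: 0.997
```

```bash
python3 log.py; python3 - <<'E'
from h import *
im=grab_frame("scene")[110:240,270:450]; w=grab_frame("wrist")
cv2.imwrite("pics/g.png",np.hstack([cv2.resize(im,(415,300),interpolation=2),cv2.resize(w,(385,300))]))
E
```

```text
16.7 [-0.211  0.992  2.145  1.97   1.325  1.574] [601.4 186.   27.6] [-3.136  1.327 -2.177] [ 0.8  0.5 -0.9] 0.997
```

View pics/g.png

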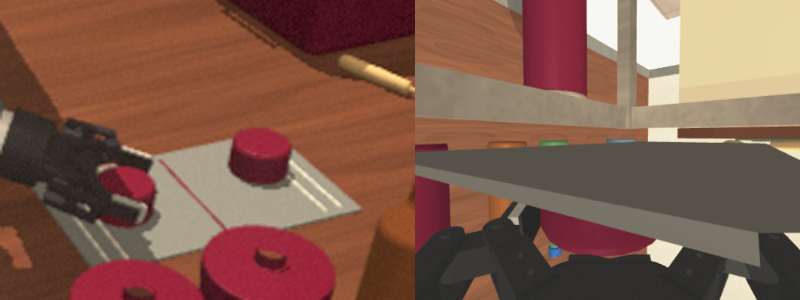

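It has settled mouth-down between the open fingers, in the empty half. Backing out along the tool axis.

Call:
servo_tool --rows '[[85,[0,0,-5],[0,0,0]],[85,[0,0,-10],[0,0,0]],[85,[0,0,-15],[0,0,0]],[85,[0,0,-15],[0,0,0]],[85,[0,0,-15],[0,0,0]],[85,[0,0,-15],[0,0,0]],[85,[0,0,-20],[0,0,0]],[85,[0,0,-20],[0,0,0]]]'

```text
clock: 17.8
eef_pos: [536.6, 93.7, 55.6]
tcp_rot: [-3.136, 1.327, -2.177]
contact_force: [-0.2, -0.5, -0.0]
opening: 0.994
```

Call:
servo_tool --rows '[[85,[-20,0,-5],[0,0,0]],[85,[-25,0,-5],[0,0,0]],[85,[-25,0,-5],[0,0,0]],[85,[-25,0,-5],[0,0,0]],[85,[-25,0,-5],[0,0,0]],[85,[0,0,0],[0,0,0]],[85,[0,0,0],[0,0,0]]]'

```text
clock: 18.68
eef_pos: [539.6, 98.2, 177.4]
tcp_rot: [-3.135, 1.327, -2.176]
contact_force: [0.6, 0.5, -0.4]
opening: 0.994
```

```bash
python3 log.py; python3 - <<'E'
from h import *
a=grab_frame("scene")
for c in ["top","scene"]:
    b=grab_frame(c)
    for t in ["ramekin_center","done_ramekin_center","cream_ramekin_center","tealight_center"]:
        for d in trace(c,t)[:2]:
            x,y,w,h=cv2.boundingRect(d["mask"].astype(np.uint8));print(c,t,round(d["conf"],2),(x,y,w,h),np.round(ray(c,(x+w/2-.5,y+h/2-.5),18.5)))
    if c=="top":T=b
cv2.imwrite("pics/i.png",np.hstack([cv2.resize(a[110:260,60:460],(400,300)),cv2.resize(T,(400,300))]))
E
```

```text
18.68 [-0.467  0.625  2.284  1.655  1.3    1.808] [539.6  98.2 177.4] [-3.135  1.327 -2.176] [ 0.6  0.5 -0.4] 0.994
top ramekin_center 0.56 (184, 186, 23, 23) [581. 156.  18.]
top done_ramekin_center 0.71 (122, 189, 24, 23) [570. 338.  18.]
top cream_ramekin_center 0.79 (308, 174, 24, 25) [ 618. -214.   18.]
top tealight_center 0.65 (368, 210, 22, 20) [ 520. -386.   18.]
scene ramekin_center 0.87 (311, 182, 27, 25) [577. 161.  18.]
scene done_ramekin_center 0.91 (369, 164, 28, 26) [565. 344.  18.]
scene cream_ramekin_center 0.82 (166, 225, 32, 18) [ 590. -205.   18.]
scene tealight_center 0.79 (78, 214, 29, 33) [ 504. -384.   18.]
```

View pics/i.png

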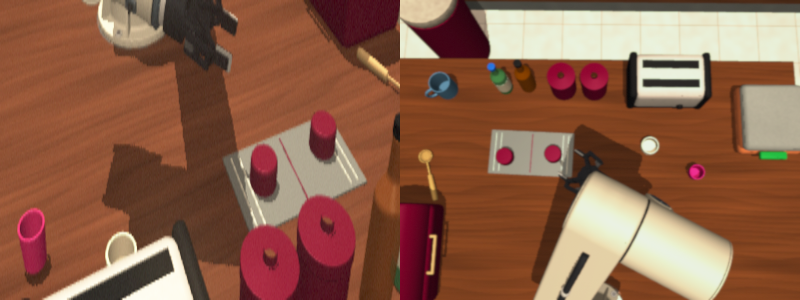

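The pictures show both plum ramekins mouth-down, one in each half of the mat. The gripper is clear and the other things have not moved.

```bash
python3 -c "
from rig import *
print(sign_off())"
```

```text
the job is handed in; nothing more can be done
None
```

I turned the plum ramekin over and set it mouth-down on the empty half of the mat, then handed the job in at about 19 s of the 56 s allowed. I gripped it from the side, lifted it, rolled it 180° in the air, and lowered it until its rim edge touched the mat (about 6–7 N). When I opened the fingers it settled flat onto its rim, and I backed out without touching it.

**Last checks:**
- **Placed ramekin:** it is at about (579, 158), within about 5 mm of the measured centre of the empty half at (583, 161).
- **Things to leave alone:** the done ramekin, the cream ramekin and the tealight glass read within 3 mm of where they started, which is within measurement noise.
- **Robot:** the gripper ended about 170 mm above the worktop, touching nothing, with forces near zero.

**Disagreement:** the top and scene cameras put the cream ramekin about 30 mm apart in x. It is half hidden behind the toaster in the scene view, and each camera's own reading did not change from start to end.

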